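# Stack the drilling sandwich under the flip-up guard

### The arm

A 7-joint arm with a two-finger parallel gripper is mounted at the origin on the work surface. World frame = base frame: x ahead of the robot, y to its left, z up, the work surface at z = 0. Lengths are in m, angles in degrees, forces in N, time in s.
With the tool pointing down it reaches from about 0.35 to 0.9 m from the base axis. Payload 8.1 kg.
Tool frame: the origin (TCP) lies between the finger pads; the fingertips stand 14 mm ahead of it and the grasp point (between the pads) lies 5 mm behind it; z points along the fingers, y is the line along which they close (so a half turn about z gives the same grasp; the last joint's range is limited). The gripper opens to 92 mm and grips with 3 to 60 N. Pads are 19 mm wide; open, the fingers measure 130 mm over their backs; the gripper's body (75 mm by 190 mm) begins 47 mm behind the grasp point.
Start: joints at [-79.045, 24.895, 1.432, 90.138, -0.665, 64.973, -4.303], TCP at [0.181, 0.598, 0.241] pointing down, gripper open.
Joint ranges: [-149.89, 149.89], [-25.12, 119.58], [-72.63, 75.52], [4.76, 147.25], [-75.54, 255.54], [6.69, 114.76], [-157.13, 157.13]. Speed limits (degrees/s): [127.2, 127.2, 172.46, 172.46, 180, 180, 180].

### API

Orientations are given as a 3x3 rotation matrix whose columns are the frame's x, y, z axes.
In Python, from workcell import get_obs, capture, finish_job gives the robot as it stands. The module is installed in compiled form; this text tells all that it offers.
- The arm moves only by the tool play_rows, never from a script. Its argument "commands" is a list of rows, each a list of 6 numbers: the shift along the world's x, y, z normalised to -1 to 1, where 1 is 0.03 m, then the turn, a rotation vector about the world's x, y, z normalised to -1 to 1, where 1 is 5 degrees. A call has 1 to 12 rows; each row shifts and turns the commanded pose from where the row before left it; what a row does not reach is not made up. A row lasts 1/8 s, in which the tool goes at most 62.5 mm and 10.7 degrees, less where a joint would pass 70% of its speed; a pose out of reach is approached as far as the arm can. A call with a number of a shift or a turn outside -1 to 1 is refused whole. A call with a gripper value outside its range is refused whole. "gripper" is the opening, from -1 (shut) to 1 (fully open), set as the call begins (left out, the last holds). The fingers move at their own pace and stop on an object; "grip_force" is the grip in N (left out, the last holds). Time passes only in rows, so rows that do not move let the fingers close. It gives the time, the measured TCP pose, the force, the opening and the grip force at its end, in the units of the state.
- get_obs(): the state, without advancing time (a new reading comes with each control period).
- capture(name): name is "scene" or "top" or "wrist"; returns a dict with "img" (480x640x3 uint8, red, green, blue), "vertical_fov" (degrees; the focal length in pixels is half the picture's height over the tangent of half this angle, whatever the lens; pixels are square), "cx", "cy" (the principal point, pixels), "rvec" (rotation vector, rad) and "tvec" (3), from world to camera coordinates, as OpenCV has them. Camera axes: x right, y down, z forward; pixel columns grow to the right and rows downward; lengths in m; the calibration is good to about 2 mm. A picture is of the moment at which its call begins. There is no depth.
- finish_job(): hands the job in; it is judged then, once.
The state is a dict: "clock": time; "qpos": joint angles; "dq": joint speeds; "tau": joint torques, N m; "eef_pos": TCP position; "ee_rot": TCP orientation; "contact_force": force on the tool from outside, world axes, zero at the start; "torque": the same for the moment, N m; "width": finger opening in m; "grip_force": force on a finger pad.
Only numpy, scipy, OpenCV 4.12 (cv2) and the standard library are available. Lean on these libraries where they do the work, as an engineer would, in place of code of your own. Each camera call takes 0.05 s, during which the arm holds its last target. There are 200 camera calls.

### The job

Swing the drilling fixture's guard up and over past its balance point so that it stays open by itself, then build the drilling stack on the plywood board that already lies on the cork pad: first the aluminium blank, then on top, face up, the steel template from the wooden cradle. The plates lie lengthwise from cheek to cheek with their edges flush with the board's and it stays on its pad; set each plate down gently without dropping it, and leave everything else on the bench where it is.

Things in the scene. Friction and masses are not known exactly. Their poses are not given: they have to be found in the camera images.
- fixture: Fixed drilling fixture: grey base plate, top 14 above the bench, x from -66 to +90, y +-59. Blue cheeks beside the pad: inner faces at y -41 and +41, 12 thick, x -25 to +25, tops 58 above the bench; no finger fits between a cheek and a plate's end. Hinge posts at x 67 to 87, 74 high. Origin: bench level under the pad's centre; x points to the hinge (away from robot), y from cheek to cheek.
- pad (a point): Centre of the cork pad's top face, 15 above the bench. The pad has the plates' outline: 48 along the fixture's x, 66 along the fixture's y (from cheek to cheek, 8 free at each end). Its axes are the fixture's axes.
- guard (a joint): Angle (rad) of the clear guard with yellow frame, 88 wide, 164 long, 120 g. 0: lying level, closed over the pad, 70 above the bench; grows as its front is lifted up and back. Past its balance point at 1.57 (upright) it falls back by its weight to a stop at 2.0 and stays; short of it, it falls shut. Hinge nearly frictionless.
- guard_bar (a point): Middle of the guard's black handle bar: round, 10 thick, 70 free between the yellow side arms, parallel to the fixture's y, along the guard's free front edge, 160 from the hinge axis. 43 free space between bar and guard panel: it can be pinched or hooked from above; in a light pinch it turns between the finger pads.
- guard_hinge (a point): Middle of the guard's hinge axis, which runs along the fixture's y: 77 behind the pad's centre, 70 above the bench.
- board: Plywood backing board, light wood, 66 (its own x) x 48 (its own y) x 10 thick (z); origin at the centre of its underside; 25 g (may vary). It starts lying on the pad, lengthwise from cheek to cheek, within 3 of its centre.
- blank: Bright aluminium blank, plain (pale, almost white), 66 (its own x) x 48 (its own y) x 10 thick (z); origin at the centre of its underside; 85 g (may vary).
- template: Dark steel drilling template with five brass-ringed black holes on its face, 66 (its own x) x 48 (its own y) x 10 thick (z); origin at the centre of its underside; 240 g (may vary). It starts face up in the wooden cradle, underside 12 above the bench, its x along the cradle's x.
- cradle: Fixed dark-wood cradle: a floor 12 high, only 46 long in its own x (the template's ends stick out over the bench, 10 each), and two rails along x, 62 long, 10 thick, tops 36 above the bench, inner faces 58 apart (5 beside each long side of the template: no room for a finger; its ends are open). Origin at bench level, centre.
- gear: Bystander: a brass spur gear lying flat, 57 diameter, 12 high with a hub 20 high. Origin at its underside.
- tin: Bystander: a flat round tin, 58 diameter, 22 high, copper-coloured with an orange lid band. Origin at its underside.
- wheel: Bystander: a model motorcycle wheel lying flat, 72 diameter, 15 high, black tyre. Origin at its underside.
- jar: Bystander: a small amber jar with a red cap, 36 diameter, 55 high. Origin at its underside.
- screwdriver: Bystander: a screwdriver with a red handle lying flat, 150 long, about 25 high. Origin at its underside.
- square: Bystander: a steel engineer's square lying flat, about 125 x 75, 14 high. Origin at its underside.
- calculator: Bystander: a black desk calculator, 75 x 135, 18 high. Origin at its underside.
- pliers: Bystander: red-handled pliers lying flat, about 145 x 55, 10 high. Origin at its underside.
Mind the look-alikes: they are no part of the job. What is shaped like the template but red is not meant.

How it is judged:
By the outcome, as a careful person would: the job done as asked, in the order asked, and still so for the second after the job is handed in, with the robot touching nothing.
It also fails if it takes over 67 s, if anything falls off the work surface, if the arm or the gripper's body presses on something with over 40 N, if the wrist force passes 120 N, or if a joint passes its speed limit or range.

## Working session

There is one attempt and no reset: what is moved stays moved. The work goes in short steps, Python scripts to look and compute and a tool call to move; the robot and the scene stay as the last step left them, time stands still between calls to the robot, and variables do not carry over. Pictures are saved under pics/ and viewed, at most 10 in all, crops included, and the job is handed in when it is done.

Besides the shell and the picture viewer there is one more tool, called by a JSON object that holds its "op" and its "data". play_rows: Moves the arm, as the interface text tells. Its arguments: {"type":"object","properties":{"commands":{"type":"array"},"gripper":{"type":"number"},"grip_force":{"type":"number"}},"required":["commands"]}

```bash
mkdir -p pics
cat > h.py <<'E'
import numpy as np, cv2
from workcell import get_obs, capture, finish_job
def cam(n,save=None):
    c=capture(n); im=c["img"]
    f=240/np.tan(np.radians(c["vertical_fov"])/2)
    K=np.array([[f,0,c["cx"]],[0,f,c["cy"]],[0,0,1]])
    d=dict(K=K,rvec=np.array(c["rvec"],float),tvec=np.array(c["tvec"],float))
    np.savez("pics/"+(save or n)+".npz",im=im,**d)
    cv2.imwrite("pics/"+(save or n)+".png",im[:,:,::-1]); return d
def ld(n): return np.load("pics/"+n+".npz")
def ray(d,px,z):
    R=cv2.Rodrigues(d["rvec"])[0]; C=-R.T@d["tvec"].ravel()
    px=np.atleast_2d(px).astype(float)
    v=(R.T@np.linalg.inv(d["K"])@np.c_[px,np.ones(len(px))].T).T
    return C+v*((z-C[2])/v[:,2])[:,None]
def proj(d,P): return cv2.projectPoints(np.atleast_2d(P).astype(float),d["rvec"],d["tvec"],d["K"],None)[0][:,0]
E
python3 - <<'E'
from h import *
for n in("scene","top"):
    d=cam(n); R=cv2.Rodrigues(d["rvec"])[0]; print(n,-R.T@d["tvec"],d["K"][0,0])
o=get_obs();print(o["clock"],o["eef_pos"],o["ee_rot"],o["width"])
E
```

```text
scene [ 1.00695966 -0.69310512  0.65531564] 470.7353466495285
top [ 0.38474107 -0.04158355  1.30868578] 597.7263790203841
0.1 [0.1809413  0.5977825  0.24003257] [[-9.57123570e-01  2.89679827e-01 -2.63974888e-04]
 [ 2.89679912e-01  9.57122606e-01 -1.36606556e-03]
 [-1.43065302e-04 -1.38396177e-03 -9.99999032e-01]] 0.09185498187170853
```

View pics/top.png

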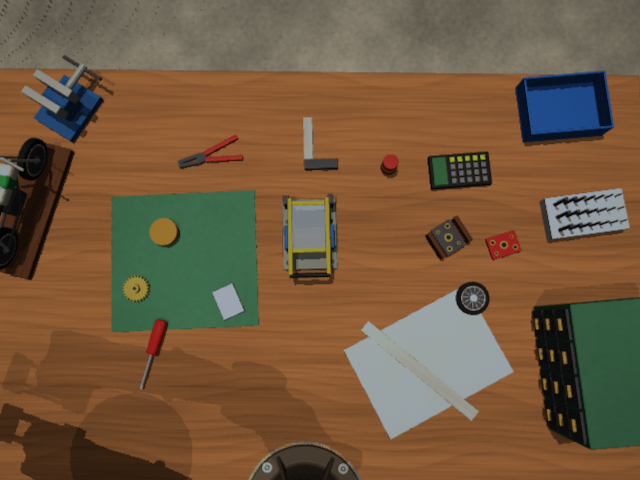

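View pics/scene.png

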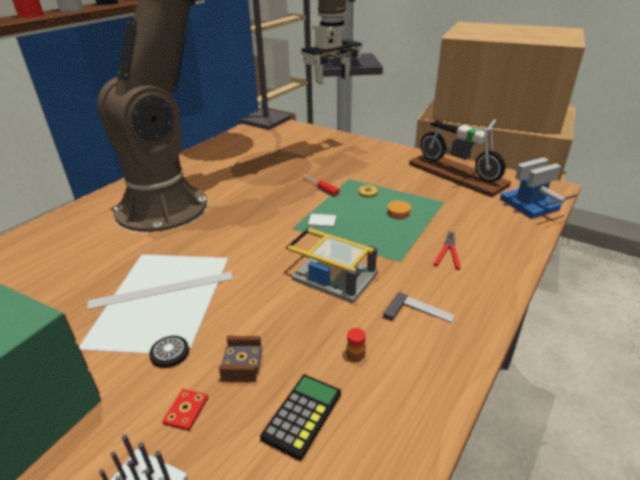

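The top picture shows the blank at (228,301), the fixture at (310,237) with its bar at (308,275), and the cradle with the template at (448,238). Next I'll enlarge these.

Run:
```python
from h import *
im=cv2.imread("pics/top.png")
def c(x,y,w,h,s): return cv2.resize(im[y:y+h,x:x+w],None,fx=s,fy=s,interpolation=cv2.INTER_CUBIC)
a=c(270,185,80,100,6) # 480x600
b=c(203,276,50,50,6); e=c(420,208,50,50,6)
o=np.hstack([a,np.vstack([b,e])]); 
for k in range(0,600,60):
    cv2.line(o,(0,k),(8,k),(0,255,255),1)
for k in range(0,780,60): cv2.line(o,(k,0),(k,8),(0,255,255),1)
cv2.imwrite("pics/c1.png",o)
```

```text
(no output)
```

View pics/c1.png

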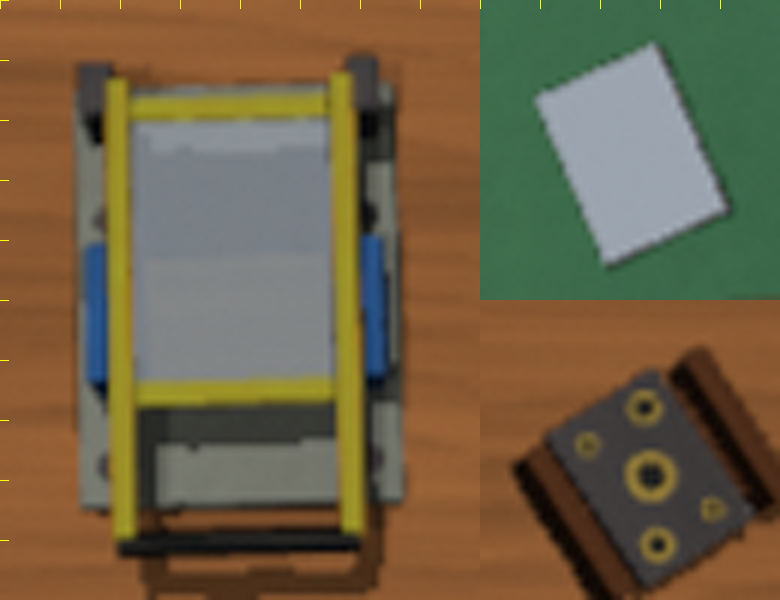

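The crop gives the base plate's front corners at (82,507) and (402,500), the bar's ends at (118,547) and (362,542), and the blank's and template's corners. I'll compute the poses, and look at the gripper's body, since its clearance to the open guard matters.

Run:
```python
from h import *
d=ld("top")
def P(c,off,z): return ray(d,(np.array(c,float)+.5)/6-.5+np.array(off),z)
f=lambda p:print(np.round(p[:,:2]*1000,1).tolist())
A=(270,185)
print("plate front");p=P([(82,507),(402,500)],A,.014);f(p)
print("bar ends");q=P([(118,547),(362,542)],A,.07);f(q)
print("post tops outer back L,R");r=P([(78,65),(377,57)],A,.074);f(r)
b=P([(56,97),(176,43),(250,212),(126,266)],(203,276),.010);print("blank");f(b);f(b.mean(0)[None])
t=P([(66,135),(180,70),(272,210),(165,290)],(420,208),.022);print("templ");f(t);f(t.mean(0)[None])
f(P([(172,175),(108,145),(165,107),(232,208),(178,245)],(420,208),.022))
for n,x in(("blank",b),("t",t)):
    l=x[2]-x[1]+x[3]-x[0]; print(n,np.degrees(np.arctan2(l[1],l[0])),np.linalg.norm(l)/2)
im=cv2.imread("pics/scene.png")
cr=lambda x,y,w,h,s:cv2.resize(im[y:y+h,x:x+w],None,fx=s,fy=s,interpolation=cv2.INTER_CUBIC)
cv2.imwrite("pics/c2.png",np.hstack([cr(290,0,80,100,5),cr(280,220,80,100,5)]))
```

```text
plate front
[[490.5, 54.7], [494.5, -61.1]]
bar ends
[[472.3, 37.7], [475.1, -46.6]]
post tops outer back L,R
[[641.0, 55.1], [645.1, -49.8]]
blank
[[439.6, 208.6], [459.7, 165.9], [399.3, 137.2], [379.5, 181.1]]
[[419.5, 173.2]]
templ
[[578.8, -264.4], [603.2, -306.0], [552.4, -338.4], [522.8, -299.4]]
[[564.3, -302.0]]
[[564.7, -302.5], [575.4, -279.6], [589.5, -300.4], [552.9, -324.0], [539.2, -304.3]]
blank -154.9969705940749 0.0664825853142611
t -147.7778282983025 0.0631434706332279
```

View pics/c2.png

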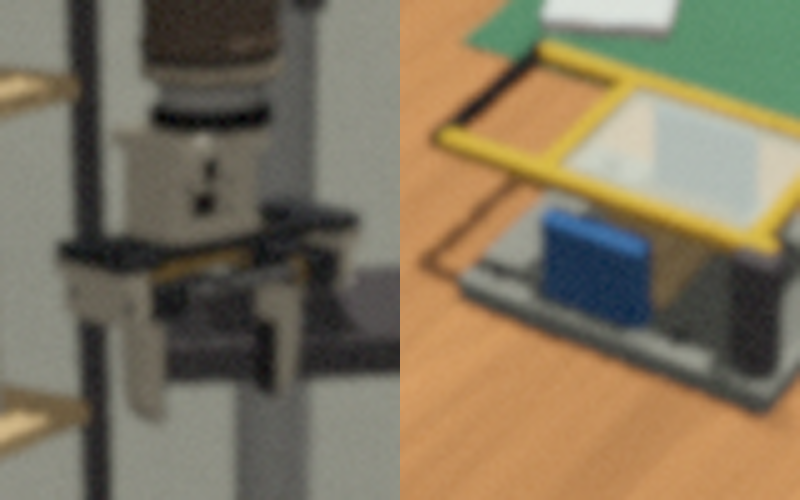

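The gripper's body is wide along its closing line, so plates must be set down offset toward the robot and then squared up to the stack by pushing. First I'll go above the guard bar.

{"op": "play_rows", "data": {"commands": [[0.488, -1, 0, 0, 0, -0.712], [0.488, -1, 0, 0, 0, -0.712], [0.488, -1, 0, 0, 0, -0.712], [0.488, -1, 0, 0, 0, -0.712], [0.488, -1, 0, 0, 0, -0.712], [0.488, -1, 0, 0, 0, -0.712], [0.488, -1, 0, 0, 0, -0.712], [0.488, -1, 0, 0, 0, -0.712], [0.488, -1, 0, 0, 0, -0.712], [0.488, -1, 0, 0, 0, -0.712]], "gripper": -0.2, "grip_force": 5}}

```text
clock: 1.35
eef_pos: [0.3283, 0.2963, 0.2408]
ee_rot: [[-0.606, 0.795, 0.0], [0.795, 0.606, 0.0], [0.0, 0.0, -1.0]]
contact_force: [0.7, 1.4, 0.5]
width: 0.0363
grip_force: 0.0
```

{"op": "play_rows", "data": {"commands": [[0.488, -1, 0, 0, 0, -0.712], [0.488, -1, 0, 0, 0, -0.712], [0.488, -1, 0, 0, 0, -0.712], [0.488, -1, 0, 0, 0, -0.712], [0.488, -1, 0, 0, 0, -0.712], [0.488, -1, 0, 0, 0, -0.712], [0.488, -1, 0, 0, 0, -0.712], [0.488, -1, 0, 0, 0, -0.712], [0.488, -1, 0, 0, 0, -0.712], [0.488, -1, 0, 0, 0, -0.712], [0, 0, 0, 0, 0, 0]]}}

```text
clock: 2.72
eef_pos: [0.4743, -0.0052, 0.2409]
ee_rot: [[-0.028, 1.0, 0.001], [1.0, 0.028, -0.001], [-0.001, 0.001, -1.0]]
contact_force: [-1.3, 0.4, -1.0]
width: 0.0368
grip_force: 0.0
```

Run:
```python
from h import *
d=cam("wrist","w1"); o=get_obs();print(o["clock"],o["eef_pos"],o["ee_rot"].round(3).tolist(),o["width"],o["qpos"])
print("bar pred px",proj(d,[[.474-s*.0345*1,-.004+s,.07] for s in(-.035,0,.035)]))
```

```text
2.775 [ 0.47369119 -0.00348607  0.24067774] [[-0.031, 1.0, -0.0], [1.0, 0.031, -0.0], [-0.0, -0.0, -1.0]] 0.03691135471689925 [-35.01055286  11.1932671   34.5805827  112.52023223  -7.41084707
  58.44775075   4.70025874]
bar pred px [[318.33593766 255.85355367]
 [318.11062124 222.30423007]
 [317.86983443 186.4513846 ]]
```

View pics/w1.png

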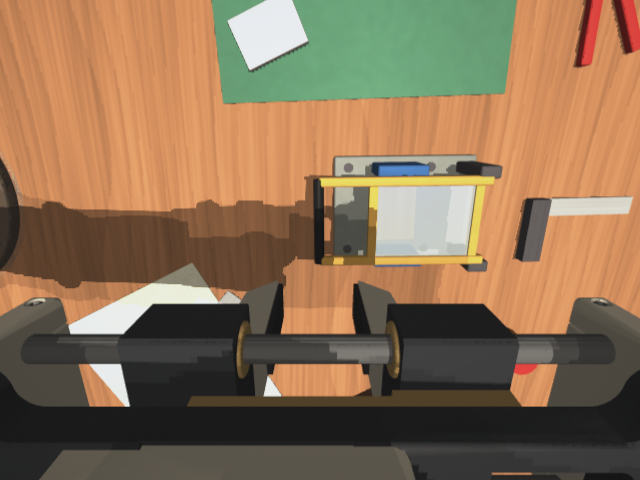

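The wrist view shows the bar from (319,182) to (319,263), which matches the prediction to within a pixel. I'll descend and pinch it.

{"op": "play_rows", "data": {"commands": [[0, 0, -0.98, 0, 0, 0], [0, 0, -0.98, 0, 0, 0], [0, 0, -0.98, 0, 0, 0], [0, 0, -0.98, 0, 0, 0], [0, 0, -0.98, 0, 0, 0], [0, 0, -0.98, 0, 0, 0], [0, 0, 0, 0, 0, 0]]}}

```text
clock: 3.65
eef_pos: [0.4719, -0.0013, 0.063]
ee_rot: [[-0.035, 0.999, -0.004], [0.999, 0.035, -0.0], [-0.0, -0.004, -1.0]]
contact_force: [0.4, -0.9, 0.4]
width: 0.0362
grip_force: 0.0
```

{"op": "play_rows", "data": {"commands": [[0, 0, 0, 0, 0, 0], [0, 0, 0, 0, 0, 0], [0, 0, 0, 0, 0, 0], [0, 0, 0, 0, 0, 0]], "gripper": -0.85, "grip_force": 5}}

```text
clock: 4.15
eef_pos: [0.4753, -0.0016, 0.0651]
ee_rot: [[-0.035, 0.999, 0.003], [0.999, 0.035, 0.0], [0.0, 0.003, -1.0]]
contact_force: [2.2, 1.0, 2.4]
width: 0.01
grip_force: 5.0
```

{"op": "play_rows", "data": {"commands": [[0.017, 0, 0.426, 0, 0, 0], [0.051, 0, 0.424, 0, 0, 0], [0.085, 0, 0.418, 0, 0, 0], [0.118, 0, 0.41, 0, 0, 0], [0.15, 0.01, 0.399, 0, 0, 0], [0.182, 0.01, 0.386, 0, 0, 0], [0.212, 0.01, 0.37, 0, 0, 0], [0.241, 0.01, 0.352, 0, 0, 0], [0.268, 0.01, 0.332, 0, 0, 0], [0.294, 0.01, 0.309, 0, 0, 0], [0.318, 0.01, 0.285, 0, 0, 0], [0.34, 0.01, 0.259, 0, 0, 0]]}}

```text
clock: 5.65
eef_pos: [0.5417, 0.0008, 0.1958]
ee_rot: [[-0.034, 0.999, -0.002], [0.999, 0.034, 0.0], [0.0, -0.002, -1.0]]
contact_force: [-1.4, 0.6, 0.5]
width: 0.0097
grip_force: 5.0
```

{"op": "play_rows", "data": {"commands": [[0.359, 0.01, 0.23, 0, 0, 0], [0.376, 0.01, 0.201, 0, 0, 0], [0.391, 0.01, 0.17, 0, 0, 0], [0.404, 0.01, 0.139, 0, 0, 0], [0.413, 0.01, 0.106, 0, 0, 0], [0.42, 0.01, 0.073, 0, 0, 0], [0.425, 0.01, 0.039, 0, 0, 0], [0.427, 0.01, 0.005, 0, 0, 0], [0.426, 0.01, -0.029, 0, 0, 0], [0.422, 0.01, -0.064, 0, 0, 0], [0.416, 0.01, -0.097, 0, 0, 0], [0.407, 0.01, -0.13, 0, 0, 0]]}}

```text
clock: 7.15
eef_pos: [0.6895, 0.0041, 0.2144]
ee_rot: [[-0.034, 0.999, 0.0], [0.999, 0.034, -0.0], [-0.0, 0.0, -1.0]]
contact_force: [-0.9, 2.0, 0.1]
width: 0.0094
grip_force: 5.0
```

{"op": "play_rows", "data": {"commands": [[0, 0, 0, 0, 0, 0], [0, 0, 0, 0, 0, 0], [0, 0, 0.5, 0, 0, 0], [0, 0, 1, 0, 0, 0], [0, 0, 1, 0, 0, 0], [-1, -0.16, 0.5, 0, 0, 0], [-1, -0.16, 0, 0, 0, 0], [-1, -0.16, 0, 0, 0, 0], [-1, -0.16, 0, 0, 0, 0], [-1, -0.16, 0, 0, 0, 0], [0, 0, -0.8, 0, 0, 0], [0, 0, -0.8, 0, 0, 0]], "gripper": 0}}

```text
clock: 8.65
eef_pos: [0.5387, -0.02, 0.258]
ee_rot: [[-0.034, 0.999, 0.003], [0.999, 0.034, 0.001], [0.001, 0.003, -1.0]]
contact_force: [0.9, 0.0, -0.9]
width: 0.0457
grip_force: 0.0
```

Run:
```python
from h import *
d=cam("wrist","w2"); o=get_obs();print(o["clock"],o["eef_pos"])
O=np.array([.557,-.001]);a=np.radians(2);R=np.array([[np.cos(a),-np.sin(a)],[np.sin(a),np.cos(a)]])
W=lambda x,y,z:np.r_[O+R@np.array([x,y])/1000,z/1000]
print(proj(d,[W(x,y,25) for x,y in((-24,-33),(-24,33),(24,33),(24,-33))]).round(1).tolist())
im=cv2.imread("pics/w2.png"); c=proj(d,[W(0,0,25)])[0].astype(int); print(c)
x,y=max(c[0]-110,0),max(c[1]-90,0); print(x,y)
cv2.imwrite("pics/w2c.png",cv2.resize(im[y:y+180,x:x+220],None,fx=3.6,fy=3.3333,interpolation=cv2.INTER_CUBIC) if 0 else cv2.resize(im[y:y+180,x:x+220],None,fx=3,fy=3,interpolation=cv2.INTER_CUBIC))
```

```text
8.7 [ 0.53717476 -0.01976083  0.25481098]
[[313.4, 222.3], [313.1, 164.7], [356.3, 164.7], [354.3, 222.3]]
[334 194]
224 104
```

View pics/w2c.png

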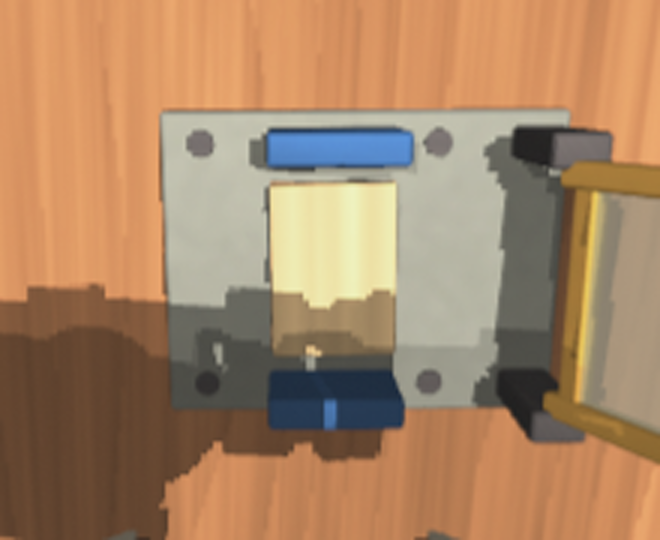

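The guard stands open by itself. In the crop the board's corners are at (270,184) and (396,182), with its sides running down to about (272,355) and (394,355). The base plate's corners are at (162,112), (568,110) and (173,408).

Run:
```python
from h import *
d=ld("w2")
P=lambda c,z:ray(d,(np.array(c,float)+.5)/3-.5+np.array([224,104]),z)[:,:2]*1000
p=P([(162,112),(568,110),(173,408)],.014);print("plate FL,BL,FR",p.round(1).tolist())
print("front mid->origin",(p[0]+p[2])/2+66*np.array([.9994,.035]), np.degrees(np.arctan2(*(p[1]-p[0])[::-1])))
b=P([(270,184),(396,182),(272,355),(394,355)],.025);print(b.round(1).tolist())
a=np.radians(2);ex=np.array([np.cos(a),np.sin(a)]);ey=np.array([-ex[1],ex[0]])
print("board c est",(b[0]+b[1])/2-33*ey, [((q-[557,-1])@ex,(q-[557,-1])@ey) for q in b])
# blank from wrist w1 auto
for n in("w1",):
    e=ld(n);im=e["im"].astype(int);m=((im.min(2)>150)&(np.ptp(im,axis=2)<40)).astype(np.uint8)
    m[110:]=0;m[:,:215]=0;m[:,330:]=0
    k=max(cv2.findContours(m,0,2)[0],key=cv2.contourArea);
    r=cv2.minAreaRect(k);w=ray(e,cv2.boxPoints(r),.010);print("blank w1",w[:,:2].round(4).tolist(),w.mean(0),k[:,0,1].min())
e=ld("top");im=e["im"].astype(int);m=((im.min(2)>120)&(np.ptp(im,axis=2)<50)).astype(np.uint8);m[:276]=0;m[326:]=0;m[:,:203]=0;m[:,253:]=0
k=max(cv2.findContours(m,0,2)[0],key=cv2.contourArea);w=ray(e,cv2.boxPoints(cv2.minAreaRect(k)),.010)
print("blank top",w[:,:2].round(4).tolist(),w.mean(0))
```

```text
plate FL,BL,FR [[491.4, 54.8], [642.8, 60.7], [495.6, -60.9]]
front mid->origin [559.44828081  -0.71106291] 2.208381501769465
[[532.5, 30.9], [579.1, 33.2], [535.3, -34.4], [582.9, -32.8]]
board c est [556.9594372   -0.94513966] [(np.float64(-23.365433784128975), np.float64(32.725304229808664)), (np.float64(23.288186803887417), np.float64(33.38718085212948)), (np.float64(-22.89103090304247), np.float64(-32.59531261457113)), (np.float64(24.75414320348604), np.float64(-32.69139004689336))]
blank w1 [[0.3777, 0.1812], [0.4378, 0.2083], [0.4623, 0.1675], [0.4003, 0.1383]] [0.41955319 0.17382778 0.01      ] 0
blank top [[0.4398, 0.209], [0.4588, 0.1664], [0.4001, 0.1391], [0.3813, 0.1814]] [0.41998315 0.17399561 0.01      ]
```

{"op": "play_rows", "data": {"commands": [[-0.281, 0.462, -0.369, 0, 0, -0.961], [-0.281, 0.462, -0.369, 0, 0, -0.961], [-0.281, 0.462, -0.369, 0, 0, -0.961], [-0.281, 0.462, -0.369, 0, 0, -0.961], [-0.281, 0.462, -0.369, 0, 0, -0.961], [-0.281, 0.462, -0.369, 0, 0, -0.961], [-0.281, 0.462, -0.369, 0, 0, -0.961], [-0.281, 0.462, -0.369, 0, 0, -0.961], [-0.281, 0.462, -0.369, 0, 0, -0.961], [-0.281, 0.462, -0.369, 0, 0, -0.961], [-0.281, 0.462, -0.369, 0, 0, -0.961], [-0.281, 0.462, -0.369, 0, 0, -0.961]], "gripper": 0.5}}

```text
clock: 10.2
eef_pos: [0.438, 0.1474, 0.1249]
ee_rot: [[0.828, 0.561, 0.001], [0.561, -0.828, 0.002], [0.002, -0.001, -1.0]]
contact_force: [-0.2, 0.0, -0.1]
width: 0.0689
grip_force: 0.0
```

{"op": "play_rows", "data": {"commands": [[-0.281, 0.462, -0.369, 0, 0, -0.961], [-0.281, 0.462, -0.369, 0, 0, -0.961], [0, 0, 0, 0, 0, 0]]}}

```text
clock: 10.58
eef_pos: [0.4204, 0.1753, 0.1022]
ee_rot: [[0.907, 0.42, -0.001], [0.42, -0.907, 0.0], [-0.0, -0.001, -1.0]]
contact_force: [-0.8, 0.2, 0.3]
width: 0.0686
grip_force: 0.0
```

Run:
```python
from h import *
P=[]
for i in range(3):
    o=get_obs();P.append(o["eef_pos"])
print(o["clock"],np.array(P).round(4),np.degrees(np.arctan2(o["ee_rot"][1][1],o["ee_rot"][0][1])),o["qpos"],o["width"])
```

```text
10.575 [[0.4204 0.1753 0.1022]
 [0.4204 0.1753 0.1022]
 [0.4204 0.1753 0.1022]] -65.15869731949174 [-62.02726914  24.14461843  43.1670037  124.68061712 -25.77576574
  40.16480319 -66.36363553] 0.06856889750688057
```

{"op": "play_rows", "data": {"commands": [[-0.03, 0, -0.95, 0, 0, 0], [0, 0, -0.95, 0, 0, 0], [0, 0, -0.67, 0, 0, 0], [0, 0, -0.3, 0, 0, 0], [0, 0, 0, 0, 0, 0]]}}

```text
clock: 11.2
eef_pos: [0.4204, 0.174, 0.0161]
ee_rot: [[0.909, 0.418, 0.0], [0.418, -0.909, 0.0], [0.0, -0.0, -1.0]]
contact_force: [0.3, -0.1, -0.0]
width: 0.0685
grip_force: 0.0
```

{"op": "play_rows", "data": {"commands": [[0, 0, 0, 0, 0, 0], [0, 0, 0, 0, 0, 0], [0, 0, 0, 0, 0, 0], [0, 0, 0, 0, 0, 0]], "gripper": -0.1, "grip_force": 15}}

```text
clock: 11.7
eef_pos: [0.4201, 0.1745, 0.0161]
ee_rot: [[0.908, 0.418, 0.001], [0.418, -0.908, 0.001], [0.001, -0.0, -1.0]]
contact_force: [-0.8, -0.2, 6.8]
width: 0.0478
grip_force: 15.0
```

{"op": "play_rows", "data": {"commands": [[0, 0, 0.5, 0, 0, 0], [0, 0, 1, 0, 0, 0], [0, 0, 1, 0, 0, 0], [0.289, -0.418, 0.8, 0, 0, 0.961], [0.289, -0.418, 0.7, 0, 0, 0.961], [0.289, -0.418, 0, 0, 0, 0.961], [0.289, -0.418, 0, 0, 0, 0.961], [0.289, -0.418, 0, 0, 0, 0.961], [0.289, -0.418, 0, 0, 0, 0.961], [0.289, -0.418, 0, 0, 0, 0.961], [0.289, -0.418, 0, 0, 0, 0.961], [0.289, -0.418, 0, 0, 0, 0.961]]}}

```text
clock: 13.2
eef_pos: [0.4978, 0.061, 0.1356]
ee_rot: [[0.373, 0.928, -0.0], [0.928, -0.373, -0.0], [-0.0, -0.0, -1.0]]
contact_force: [-0.6, -0.0, -0.8]
width: 0.0477
grip_force: 15.0
```

{"op": "play_rows", "data": {"commands": [[0.289, -0.418, 0, 0, 0, 0.961], [0.289, -0.418, 0, 0, 0, 0.961], [0.289, -0.418, 0, 0, 0, 0.961], [0.289, -0.418, 0, 0, 0, 0.961], [0.289, -0.418, 0, 0, 0, 0.961], [0, 0, -0.8, 0, 0, 0], [0, 0, -0.8, 0, 0, 0], [0, 0, 0, 0, 0, 0]]}}

```text
clock: 14.2
eef_pos: [0.5396, -0.0014, 0.0863]
ee_rot: [[-0.034, 0.999, -0.004], [0.999, 0.034, -0.001], [-0.0, -0.004, -1.0]]
contact_force: [-0.8, -0.7, -0.0]
width: 0.0479
grip_force: 15.0
```

Run:
```python
from h import *
d=cam("wrist","w3"); o=get_obs();print(o["clock"],o["eef_pos"],o["width"],o["contact_force"],np.degrees(np.arctan2(o["ee_rot"][1][1],o["ee_rot"][0][1])))
im=cv2.imread("pics/w3.png"); print(proj(d,[[.5413,-.0015,.073]]))
cv2.imwrite("pics/w3c.png",cv2.resize(im[120:370,170:470],None,fx=2.4,fy=2.4,interpolation=cv2.INTER_CUBIC))
```

```text
14.25 [ 0.54049712 -0.00141535  0.08740302] 0.04759395785559296 [ 0.66476411  0.1294893  -1.20615003] 1.9550026711970567
[[322.62483657 300.88636057]]
```

View pics/w3c.png

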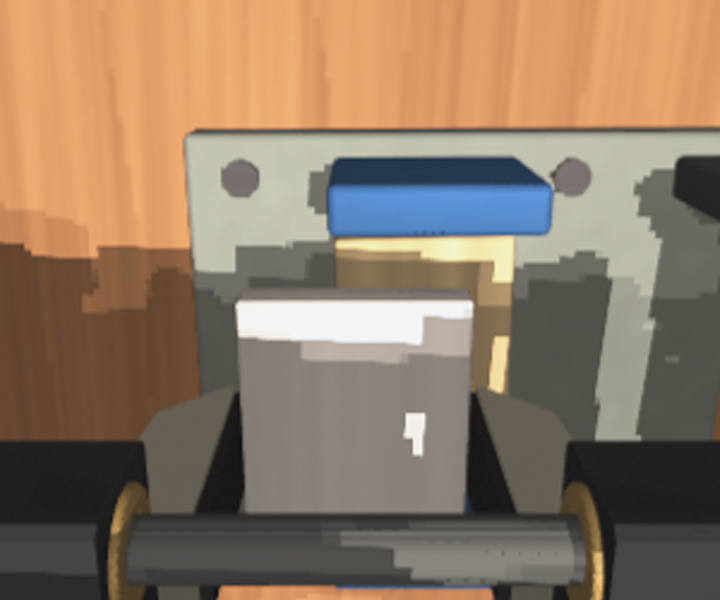

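The blank is held square. Its top edge at the +y end runs from (238,301) to (472,300) in the crop.

Run:
```python
from h import *
d=ld("w3")
P=lambda c,z:(ray(d,(np.array(c,float)+.5)/2.4-.5+np.array([170,120]),z)[:,:2]*1000).round(1).tolist()
print("top edge",P([(238,301),(472,300)],.0802),"lower",P([(238,290),(472,290)],.0702))
print("board sides z25",P([(336,237),(513,237)],.025), "cheek top inner edge",P([(330,186),(548,184)],.058),"plate corner",P([(186,130)],.014))
```

```text
top edge [[514.3, 31.1], [560.8, 33.0]] lower [[512.8, 30.2], [562.2, 31.9]]
board sides z25 [[532.4, 31.0], [579.2, 32.7]] cheek top inner edge [[531.4, 50.7], [578.8, 52.8]] plate corner [[491.2, 56.4]]
```

{"op": "play_rows", "data": {"commands": [[0, 0, -0.6, 0, 0, 0], [0, 0, -0.4, 0, 0, 0], [0, 0, -0.3, 0, 0, 0], [0, 0, -0.2, 0, 0, 0], [0, 0, -0.02, 0, 0, 0], [0, 0, -0.02, 0, 0, 0], [0, 0, 0, 0, 0, 0]]}}

```text
clock: 15.12
eef_pos: [0.5413, -0.0013, 0.0417]
ee_rot: [[-0.034, 0.999, 0.0], [0.999, 0.034, 0.0], [0.0, 0.0, -1.0]]
contact_force: [-0.0, 0.3, -1.1]
width: 0.0479
grip_force: 15.0
```

{"op": "play_rows", "data": {"commands": [[0, 0, -0.02, 0, 0, 0], [0, 0, 0, 0, 0, 0]]}}

```text
clock: 15.38
eef_pos: [0.5413, -0.0013, 0.0412]
ee_rot: [[-0.034, 0.999, 0.001], [0.999, 0.034, 0.0], [0.0, 0.001, -1.0]]
contact_force: [-0.8, 1.4, 3.7]
width: 0.0477
grip_force: 15.0
```

{"op": "play_rows", "data": {"commands": [[0, 0, 0, 0, 0, 0], [0, 0, 0, 0, 0, 0], [0, 0, 0.4, 0, 0, 0], [0, 0, 1, 0, 0, 0], [0, 0, 1, 0, 0, 0], [-0.126, -0.005, 0.6, 0, 0, 1], [-0.126, -0.005, 0, 0, 0, 1], [-0.126, -0.005, 0, 0, 0, 1], [-0.126, -0.005, 0, 0, 0, 1], [-0.126, -0.005, 0, 0, 0, 1], [-0.126, -0.005, 0, 0, 0, 1], [-0.126, -0.005, 0, 0, 0, 1]], "gripper": 0.3}}

```text
clock: 16.88
eef_pos: [0.5146, -0.0025, 0.1316]
ee_rot: [[-0.603, 0.797, 0.001], [0.797, 0.603, -0.0], [-0.0, 0.0, -1.0]]
contact_force: [-0.2, -0.7, -0.5]
width: 0.0596
grip_force: 0.0
```

{"op": "play_rows", "data": {"commands": [[-0.126, -0.005, 0, 0, 0, 1], [-0.126, -0.005, 0, 0, 0, 1], [-0.126, -0.005, 0, 0, 0, 1], [-0.126, -0.005, 0, 0, 0, 1], [-0.126, -0.005, 0, 0, 0, 1], [-0.126, -0.005, 0, 0, 0, 1], [0, 0, 0, 0, 0, 1], [0, 0, 0, 0, 0, 1], [0, 0, 0, 0, 0, 1], [0, 0, 0, 0, 0, 1], [0, 0, 0, 0, 0, 1], [0, 0, 0, 0, 0, 0]], "gripper": -0.35}}

```text
clock: 18.38
eef_pos: [0.4921, -0.0035, 0.1315]
ee_rot: [[-0.999, -0.033, 0.001], [-0.033, 0.999, -0.0], [-0.001, -0.0, -1.0]]
contact_force: [-0.1, -0.0, 0.3]
width: 0.0299
grip_force: 0.0
```

Run:
```python
from h import *
d=cam("wrist","w4"); o=get_obs();print(o["clock"],o["eef_pos"],o["width"],o["contact_force"],np.degrees(np.arctan2(o["ee_rot"][1][1],o["ee_rot"][0][1])),o["qpos"].__repr__())
R=cv2.Rodrigues(d["rvec"])[0];print(-R.T@d["tvec"])
im=cv2.imread("pics/w4.png"); cam("top","t4"); t=cv2.imread("pics/t4.png")[195:275,270:350]
cv2.imwrite("pics/w4c.png",np.hstack([cv2.resize(im,(500,375)),cv2.resize(t,(300,375),interpolation=2)]))
```

```text
18.425 [ 0.49211536 -0.0034659   0.13137454] 0.029837050200946767 [ 0.0021525   0.72596193 -0.51906901] 91.83490743742911 array([ -8.97539718,  20.07640252,   4.00463601, 116.13677724,
        -1.96984312,  43.81460853,  88.04238829])
[ 0.40746423 -0.00587532  0.27563868]
```

View pics/w4c.png

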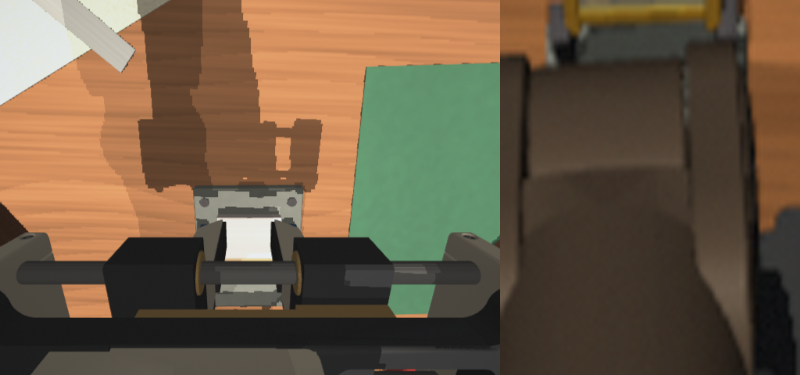

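The wrist view, with image up toward the robot, shows the blank resting on the stack with its near edge at about (285..356, 278) in full pixels. I'll go down in front of it and push.

{"op": "play_rows", "data": {"commands": [[0, 0, -1, 0, 0, 0], [0, 0, -1, 0, 0, 0], [0, 0, -0.8, 0, 0, 0], [0, 0, -0.487, 0, 0, 0], [0.25, 0.01, 0, 0, 0, 0], [0.25, 0.01, 0, 0, 0, 0], [0.1, 0.003, 0, 0, 0, 0], [0.1, 0.003, 0, 0, 0, 0], [0.1, 0.003, 0, 0, 0, 0], [0.1, 0.003, 0, 0, 0, 0], [0.08, 0.003, 0, 0, 0, 0], [0, 0, 0, 0, 0, 0]]}}

```text
clock: 19.98
eef_pos: [0.5217, -0.0022, 0.0322]
ee_rot: [[-0.999, -0.034, 0.0], [-0.034, 0.999, 0.0], [-0.0, 0.0, -1.0]]
contact_force: [1.0, -0.3, 1.5]
width: 0.0297
grip_force: 0.0
```

Run:
```python
from h import *
d=cam("wrist","w5"); o=get_obs();print(o["clock"],o["eef_pos"],o["width"],o["contact_force"])
im=d=ld("w5");g=im["im"]
x0=np.array([.5333,-.0019]);
print(proj(d,[[.5333,-.0019,.035],[.5333,-.0019,.025],[.5333,-.0019,.015]]).round(1).tolist())
c=proj(d,[[.5333,-.0019,.030]])[0].astype(int)
cr=g[c[1]-45:c[1]+75,c[0]-80:c[0]+80];print(c)
cv2.imwrite("pics/w5c.png",cv2.resize(cr[:,:,::-1],None,fx=5,fy=5,interpolation=cv2.INTER_CUBIC))
for r in range(c[1]-20,c[1]+40): print(r,g[r,c[0]-6:c[0]+7].mean(0).astype(int).tolist(),end=' ')
```

```text
20.025 [ 0.52157679 -0.00215657  0.03224227] 0.030120200068043036 [-0.3681877  -0.66082099  0.27543608]
[[316.7, 338.1], [316.7, 326.8], [316.8, 316.8]]
[316 332]
312 [95, 95, 88] 313 [96, 96, 88] 314 [96, 96, 88] 315 [96, 96, 88] 316 [99, 92, 79] 317 [119, 96, 73] 318 [127, 101, 73] 319 [118, 98, 72] 320 [112, 95, 71] 321 [112, 95, 71] 322 [111, 94, 70] 323 [111, 94, 71] 324 [110, 94, 70] 325 [110, 94, 70] 326 [118, 108, 96] 327 [120, 113, 107] 328 [117, 110, 105] 329 [117, 110, 105] 330 [117, 110, 105] 331 [117, 110, 105] 332 [118, 111, 105] 333 [101, 95, 90] 334 [67, 65, 62] 335 [54, 54, 52] 336 [60, 59, 57] 337 [69, 67, 64] 338 [76, 75, 71] 339 [76, 75, 71] 340 [72, 70, 67] 341 [80, 78, 74] 342 [87, 84, 81] 343 [82, 80, 76] 344 [81, 78, 75] 345 [85, 82, 79] 346 [88, 85, 82] 347 [90, 88, 83] 348 [92, 89, 85] 349 [94, 91, 86] 350 [95, 92, 88] 351 [95, 92, 89] 352 [95, 92, 89] 353 [95, 92, 89] 354 [95, 92, 88] 355 [95, 92, 88] 356 [94, 92, 88] 357 [93, 91, 87] 358 [92, 90, 86] 359 [91, 90, 85] 360 [92, 90, 85] 361 [90, 88, 84] 362 [88, 86, 82] 363 [117, 114, 108] 364 [239, 235, 228] 365 [247, 246, 245] 366 [247, 246, 245] 367 [247, 246, 245] 368 [247, 246, 245] 369 [247, 246, 245] 370 [247, 246, 245] 371 [247, 246, 245]
```

Run:
```python
from h import *
d=ld("w5");R=cv2.Rodrigues(d["rvec"])[0];print(-R.T@d["tvec"])
for v in(315.9,316.5,325.5,326,333.3,338): print(v,[ (ray(d,[[316,v-.0]],z)[0,0]*1000).round(1) for z in(.015,.025,.035)])
```

```text
[ 0.43708893 -0.00463671  0.17642884]
315.9 [np.float64(532.8), np.float64(526.8), np.float64(520.9)]
316.5 [np.float64(533.1), np.float64(527.2), np.float64(521.2)]
325.5 [np.float64(538.8), np.float64(532.5), np.float64(526.2)]
326 [np.float64(539.1), np.float64(532.8), np.float64(526.5)]
333.3 [np.float64(543.8), np.float64(537.2), np.float64(530.6)]
338 [np.float64(546.9), np.float64(540.1), np.float64(533.3)]
```

View pics/w5c.png

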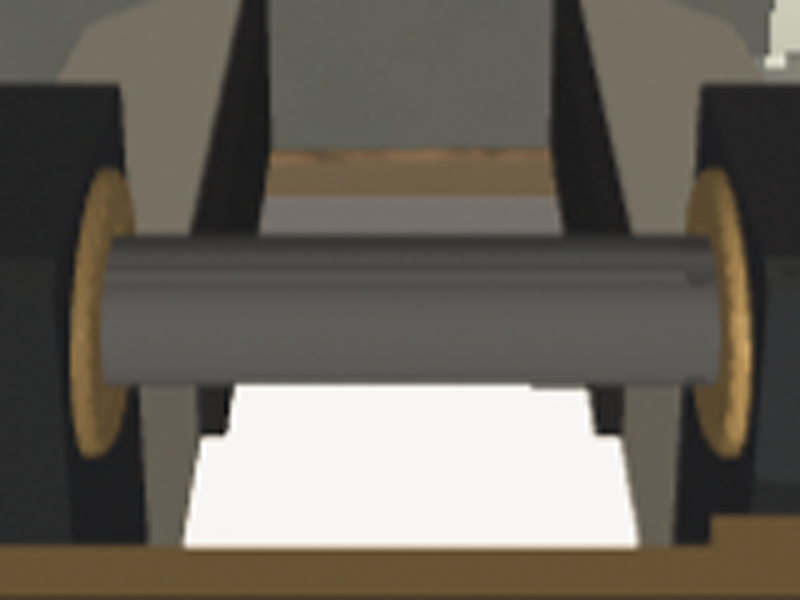

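The rod hides the blank's top edge. The board's face lies in rows 317.5–325.7 and the blank's lower edge is at 325.7, so it overhangs by about 1.4 mm. I'll push that much further.

{"op": "play_rows", "data": {"commands": [[0.024, 0.001, 0, 0, 0, 0], [0.024, 0.001, 0, 0, 0, 0], [0, 0, 0, 0, 0, 0]]}}

```text
clock: 20.4
eef_pos: [0.5228, -0.0022, 0.0322]
ee_rot: [[-0.999, -0.034, -0.0], [-0.034, 0.999, 0.0], [0.0, 0.0, -1.0]]
contact_force: [0.0, -0.2, 0.1]
width: 0.0298
grip_force: 0.1
```

```bash
cat >> h.py <<'E'
def edges(d,x=316,lo=305,hi=340):
    g=d["im"].astype(float)[lo:hi,x-15:x+16].mean(1)
    s=np.abs(np.diff(g,axis=0)).sum(1); r=np.arange(lo,hi-1)+.5
    for i in range(1,len(s)-1):
        if s[i]>8 and s[i]>=s[i-1] and s[i]>s[i+1]:
            j=slice(i-1,i+2); v=(r[j]*s[j]).sum()/s[j].sum()
            print(round(v,2),round(s[i]),[(ray(d,[[x,v]],z)[0,0]*1000).round(1) for z in(.014,.015,.025,.035,.045)])
E
python3 - <<'E'
from h import *
cam("wrist","w6"); o=get_obs();print(o["clock"],o["eef_pos"],o["contact_force"])
print("before");edges(ld("w5"));print("after");edges(ld("w6"))
E
```

```text
20.45 [ 0.52283991 -0.00212236  0.03223565] [-0.62658352  0.21518603  0.15647303]
before
316.4 28 [np.float64(533.7), np.float64(533.1), np.float64(527.1), np.float64(521.2), np.float64(515.2)]
325.77 47 [np.float64(539.6), np.float64(539.0), np.float64(532.7), np.float64(526.4), np.float64(520.0)]
333.42 92 [np.float64(544.6), np.float64(543.9), np.float64(537.3), np.float64(530.7), np.float64(524.0)]
336.59 24 [np.float64(546.6), np.float64(546.0), np.float64(539.2), np.float64(532.5), np.float64(525.7)]
after
314.65 25 [np.float64(533.7), np.float64(533.1), np.float64(527.2), np.float64(521.3), np.float64(515.5)]
324.93 29 [np.float64(540.2), np.float64(539.5), np.float64(533.3), np.float64(527.0), np.float64(520.7)]
333.42 92 [np.float64(545.6), np.float64(545.0), np.float64(538.4), np.float64(531.8), np.float64(525.2)]
336.59 24 [np.float64(547.7), np.float64(547.0), np.float64(540.3), np.float64(533.6), np.float64(526.8)]
```

Flush to about 0.5 mm. Now to the template, with the first grip across its ends.

{"op": "play_rows", "data": {"commands": [[-0.5, 0, 0, 0, 0, 0], [0, 0, 1, 0, 0, 0], [0, 0, 1, 0, 0, 0], [0.157, -0.833, 1, 0, 0, -0.983], [0.157, -0.833, 1, 0, 0, -0.983], [0.157, -0.833, 1, 0, 0, -0.983], [0.157, -0.833, 1, 0, 0, -0.983], [0.157, -0.833, 0, 0, 0, -0.983], [0.157, -0.833, 0, 0, 0, -0.983], [0.157, -0.833, 0, 0, 0, -0.983], [0.157, -0.833, 0, 0, 0, -0.983], [0.157, -0.833, 0, 0, 0, -0.983]], "gripper": 0.85}}

```text
clock: 21.95
eef_pos: [0.5504, -0.2286, 0.2117]
ee_rot: [[-0.736, 0.677, -0.001], [0.677, 0.736, 0.0], [0.001, -0.0, -1.0]]
contact_force: [0.2, -0.3, 0.4]
width: 0.085
grip_force: 0.0
```

{"op": "play_rows", "data": {"commands": [[0.157, -0.833, 0, 0, 0, -0.983], [0.157, -0.833, 0, 0, 0, -0.983], [0.157, -0.833, 0, 0, 0, -0.983], [0, 0, 0, 0, 0, 0]]}}

```text
clock: 22.45
eef_pos: [0.564, -0.3051, 0.2121]
ee_rot: [[-0.54, 0.842, -0.0], [0.842, 0.54, -0.002], [-0.001, -0.001, -1.0]]
contact_force: [-0.0, 0.4, -0.5]
width: 0.0849
grip_force: 0.0
```

Run:
```python
from h import *
d=cam("wrist","w7"); o=get_obs();print(o["clock"],o["eef_pos"],np.degrees(np.arctan2(o["ee_rot"][1][1],o["ee_rot"][0][1])))
d=ld("w7");c=proj(d,[[.5644,-.3022,.022]])[0];print(c)
g=cv2.cvtColor(d["im"],cv2.COLOR_RGB2HSV).astype(int)
m=((g[...,0]>15)&(g[...,0]<32)&(g[...,1]>80)&(g[...,2]>70)).astype(np.uint8)
yy,xx=np.mgrid[:480,:640];m[np.hypot(xx-c[0],yy-c[1])>60]=0
for k in cv2.findContours(m,0,2)[0]:
    if cv2.contourArea(k)>8:
        (x,y),r=cv2.minEnclosingCircle(k);print((round(x,1),round(y,1)),round(r,1),(ray(d,[[x,y]],.022)[0,:2]*1000).round(1))
x,y=(c-[100,75]).astype(int);cv2.imwrite("pics/w7c.png",cv2.resize(d["im"][max(y,0):y+150,max(x,0):x+200,::-1],None,fx=4,fy=4,interpolation=2));print(x,y)
```

```text
22.5 [ 0.56421063 -0.3033048   0.21194735] 32.83733812911715
[320.15964723 216.90150614]
(299.3, 228.3) 4.0 [ 552.7 -324.2]
(341.5, 227.8) 5.8 [ 589.5 -300. ]
(320.3, 217.0) 8.9 [ 564.6 -302.2]
(341.8, 204.2) 4.0 [ 575.8 -279.2]
(298.6, 205.9) 6.1 [ 539.6 -304.4]
220 141
```

Rings found at consistent spots: template centre (564.4,-302.0), yaw about 33.9°. I'll descend and grip across the ends.

{"op": "play_rows", "data": {"commands": [[0, 0.013, -1, 0, 0, 0.22], [0, 0, -1, 0, 0, 0], [0, 0, -1, 0, 0, 0], [0, 0, -1, 0, 0, 0], [0, 0, -1, 0, 0, 0], [0, 0, -0.8, 0, 0, 0], [0, 0, -0.483, 0, 0, 0], [0, 0, 0, 0, 0, 0]]}}

```text
clock: 23.5
eef_pos: [0.564, -0.3008, 0.023]
ee_rot: [[-0.561, 0.828, -0.001], [0.828, 0.561, 0.001], [0.002, -0.001, -1.0]]
contact_force: [-0.5, 0.5, 0.3]
width: 0.0852
grip_force: 0.0
```

{"op": "play_rows", "data": {"commands": [[0, 0, 0, 0, 0, 0], [0, 0, 0, 0, 0, 0], [0, 0, 0, 0, 0, 0], [0, 0, 0, 0, 0, 0]], "gripper": 0.3, "grip_force": 25}}

```text
clock: 24.0
eef_pos: [0.5649, -0.3019, 0.0247]
ee_rot: [[-0.56, 0.828, 0.001], [0.828, 0.56, -0.0], [-0.001, 0.001, -1.0]]
contact_force: [-0.9, 0.6, 7.5]
width: 0.0653
grip_force: 25.0
```

The fingertips stand 2 mm below the plate's underside, so they would hit the bench first when I set it down. I'll regrip 4 mm higher.

{"op": "play_rows", "data": {"commands": [[0, 0, 0, 0, 0, 0], [0, 0, 0.14, 0, 0, 0], [0, 0, 0, 0, 0, 0]], "gripper": 0.7}}

```text
clock: 24.38
eef_pos: [0.5645, -0.3017, 0.0283]
ee_rot: [[-0.56, 0.828, 0.0], [0.828, 0.56, -0.0], [-0.0, 0.0, -1.0]]
contact_force: [-0.4, -0.8, 0.1]
width: 0.078
grip_force: 0.0
```

{"op": "play_rows", "data": {"commands": [[0, 0, 0, 0, 0, 0], [0, 0, 0, 0, 0, 0], [0, 0, 0, 0, 0, 0], [0, 0, 0, 0, 0, 0]], "gripper": 0.3, "grip_force": 25}}

```text
clock: 24.88
eef_pos: [0.5643, -0.3016, 0.0279]
ee_rot: [[-0.56, 0.828, -0.0], [0.828, 0.56, 0.0], [0.0, -0.0, -1.0]]
contact_force: [0.4, 0.4, -0.5]
width: 0.0655
grip_force: 25.0
```

{"op": "play_rows", "data": {"commands": [[0, 0, 0.5, 0, 0, 0], [0, 0, 1, 0, 0, 0], [0, 0, 1, 0, 0, 0], [-0.179, 0.422, 0.5, 0, 0, 0.965], [-0.179, 0.422, 0, 0, 0, 0.965], [-0.179, 0.422, 0, 0, 0, 0.965], [-0.179, 0.422, 0, 0, 0, 0.965], [-0.179, 0.422, 0, 0, 0, 0.965], [-0.179, 0.422, 0, 0, 0, 0.965], [-0.179, 0.422, 0, 0, 0, 0.965], [-0.179, 0.422, 0, 0, 0, 0.965], [-0.179, 0.422, 0, 0, 0, 0.965]]}}

```text
clock: 26.38
eef_pos: [0.5157, -0.1875, 0.1187]
ee_rot: [[-0.977, 0.214, 0.0], [0.214, 0.977, -0.0], [-0.0, -0.0, -1.0]]
contact_force: [-0.4, 0.6, -2.9]
width: 0.0657
grip_force: 25.0
```

{"op": "play_rows", "data": {"commands": [[-0.179, 0.422, 0, 0, 0, 0.965], [-0.179, 0.422, 0, 0, 0, 0.965], [-0.179, 0.422, 0, 0, 0, 0.965], [0, 0, -1, 0, 0, 0], [0, 0, -1, 0, 0, 0], [0, 0, -0.8, 0, 0, 0], [0, 0, -0.4, 0, 0, 0], [0, 0, -0.12, 0, 0, 0], [0, 0, -0.04, 0, 0, 0], [0, 0, -0.02, 0, 0, 0], [0, 0, 0, 0, 0, 0]]}}

```text
clock: 27.75
eef_pos: [0.5003, -0.1498, 0.017]
ee_rot: [[-0.999, -0.035, 0.001], [-0.035, 0.999, -0.0], [-0.001, -0.0, -1.0]]
contact_force: [-0.2, 1.1, -1.9]
width: 0.0659
grip_force: 25.0
```

{"op": "play_rows", "data": {"commands": [[0, 0, -0.015, 0, 0, 0], [0, 0, -0.015, 0, 0, 0], [0, 0, 0, 0, 0, 0]]}}

```text
clock: 28.12
eef_pos: [0.5, -0.1497, 0.0158]
ee_rot: [[-0.999, -0.035, 0.0], [-0.035, 0.999, 0.0], [-0.0, 0.0, -1.0]]
contact_force: [-0.2, -0.4, 0.6]
width: 0.0657
grip_force: 25.0
```

{"op": "play_rows", "data": {"commands": [[0, 0, 0, 0, 0, 0], [0, 0, 0, 0, 0, 0], [0, 0, 0.5, 0, 0, 0], [0, 0, 0.7, 0, 0, -1], [0, 0, 0, 0, 0, -1], [0, 0, 0, 0, 0, -1], [0, 0, 0, 0, 0, -1], [0, 0, 0, 0, 0, -1], [0, 0, 0, 0, 0, -1], [0, 0, 0, 0, 0, -1], [0, 0, 0, 0, 0, -1], [0, 0, 0, 0, 0, -1]], "gripper": 0.75}}

```text
clock: 29.62
eef_pos: [0.5003, -0.1496, 0.0527]
ee_rot: [[-0.729, 0.684, 0.001], [0.684, 0.729, 0.0], [-0.001, 0.001, -1.0]]
contact_force: [-0.4, 0.3, 0.5]
width: 0.0803
grip_force: 0.0
```

{"op": "play_rows", "data": {"commands": [[0, 0, 0, 0, 0, -1], [0, 0, 0, 0, 0, -1], [0, 0, 0, 0, 0, -1], [0, 0, 0, 0, 0, -1], [0, 0, 0, 0, 0, -1], [0, 0, 0, 0, 0, -1], [0, 0, 0, 0, 0, -1], [0, 0, 0, 0, 0, -1], [0, 0, 0, 0, 0, -1], [0, 0, -0.7, 0, 0, 0], [0, 0, -0.5, 0, 0, 0], [0, 0, 0, 0, 0, 0]], "gripper": 0.5}}

```text
clock: 31.12
eef_pos: [0.4997, -0.1496, 0.0153]
ee_rot: [[-0.035, 0.999, -0.001], [0.999, 0.035, 0.001], [0.001, -0.001, -1.0]]
contact_force: [0.5, -0.3, 0.1]
width: 0.0688
grip_force: 0.0
```

{"op": "play_rows", "data": {"commands": [[0, 0, 0, 0, 0, 0], [0, 0, 0, 0, 0, 0], [0, 0, 0, 0, 0, 0], [0, 0, 0, 0, 0, 0]], "gripper": -0.1, "grip_force": 25}}

```text
clock: 31.62
eef_pos: [0.5003, -0.1498, 0.016]
ee_rot: [[-0.035, 0.999, 0.001], [0.999, 0.035, -0.0], [-0.0, 0.001, -1.0]]
contact_force: [-0.1, 0.3, 4.6]
width: 0.0474
grip_force: 25.0
```

{"op": "play_rows", "data": {"commands": [[0, 0, 0.5, 0, 0, 0], [0, 0, 1, 0, 0, 0], [0, 0, 1, 0, 0, 0], [0.185, 0.62, 0.5, 0, 0, 0], [0.185, 0.62, 0, 0, 0, 0], [0.185, 0.62, 0, 0, 0, 0], [0.185, 0.62, 0, 0, 0, 0], [0.185, 0.62, 0, 0, 0, 0], [0.185, 0.62, 0, 0, 0, 0], [0.185, 0.62, 0, 0, 0, 0], [0.185, 0.62, 0, 0, 0, 0], [0, 0, 0, 0, 0, 0]]}}

```text
clock: 33.12
eef_pos: [0.5449, 0.0014, 0.1055]
ee_rot: [[-0.038, 0.999, 0.0], [0.999, 0.038, 0.001], [0.001, 0.0, -1.0]]
contact_force: [-1.0, -0.5, -2.9]
width: 0.0474
grip_force: 25.0
```

Run:
```python
from h import *
cam("wrist","w8"); d=ld("w8"); o=get_obs();print(o["clock"],o["eef_pos"],o["width"],o["contact_force"])
e=proj(d,[[.5443-.0345*.033,-.0014+.033,.100],[.5443-.0345*.033,-.0014+.033,.090],[.5573-.00115,-.0009+.033,.035]]);print(e)
x=int(e[0][0]);g=d["im"].astype(int)
for r in range(int(e[1][1])-22,int(e[0][1])+15,1): print(r,g[r,x-8:x+9].mean(0).astype(int).tolist(),end=' ')
```

```text
33.175 [ 5.44461050e-01 -1.52154683e-04  1.05557095e-01] 0.047773449012404164 [-0.41070164 -0.48025255 -1.87052714]
[[318.42522162 251.58892671]
 [318.3617228  244.93451069]
 [337.67183477 218.5647598 ]]
222 [242, 243, 243] 223 [222, 220, 219] 224 [196, 183, 173] 225 [195, 183, 173] 226 [174, 163, 154] 227 [150, 141, 134] 228 [145, 137, 130] 229 [145, 137, 130] 230 [145, 137, 129] 231 [145, 137, 129] 232 [145, 137, 130] 233 [145, 137, 130] 234 [145, 137, 129] 235 [145, 137, 130] 236 [145, 137, 130] 237 [145, 137, 130] 238 [145, 136, 129] 239 [145, 136, 130] 240 [104, 98, 93] 241 [47, 45, 45] 242 [48, 46, 46] 243 [49, 47, 47] 244 [48, 46, 46] 245 [68, 64, 63] 246 [97, 92, 90] 247 [113, 106, 104] 248 [119, 112, 110] 249 [121, 114, 111] 250 [121, 114, 112] 251 [121, 114, 111] 252 [121, 114, 112] 253 [121, 114, 111] 254 [121, 114, 111] 255 [121, 114, 111] 256 [121, 113, 111] 257 [121, 114, 111] 258 [121, 114, 111] 259 [121, 114, 111] 260 [108, 102, 100] 261 [90, 85, 83] 262 [83, 78, 77] 263 [78, 74, 73] 264 [73, 69, 68] 265 [71, 67, 66]
```

Run:
```python
from h import *
cam("wrist","w9"); o=get_obs();print(o["clock"],o["eef_pos"])
d=ld("w9");g=d["im"]
x,y=255,170;cv2.imwrite("pics/w9c.png",cv2.resize(g[y:y+120,x:x+150,::-1],None,fx=5,fy=5,interpolation=2))
```

```text
33.225 [ 0.54423732 -0.00110526  0.10563283]
```

View pics/w9c.png

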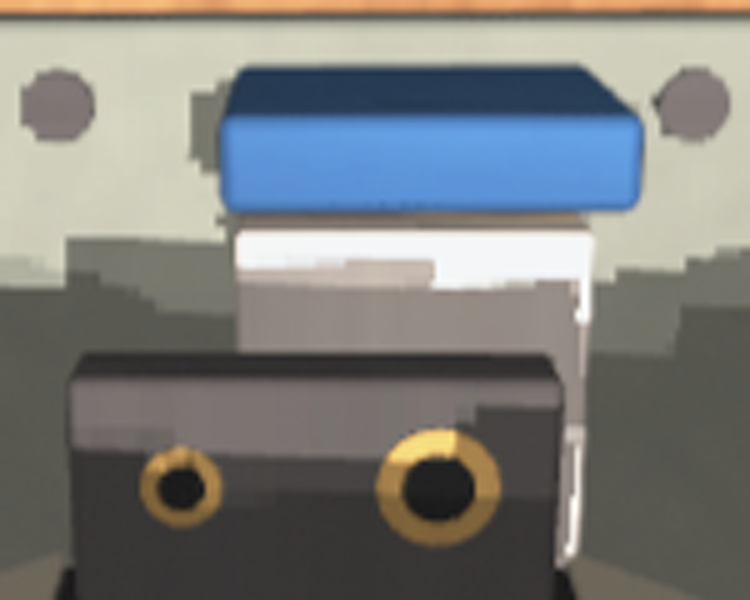

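The template's end face runs from row 354 to row 378 (columns 72–556) in the crop. The blank's top edge is at row 230 (columns 236–592).

Run:
```python
from h import *
d=ld("w9")
P=lambda c,z:(ray(d,(np.array(c,float)+.5)/5-.5+np.array([255,170]),z)[:,:2]*1000).round(1).tolist()
print("tmpl top",P([(72,378),(556,377)],.100),"bottom",P([(80,354),(550,354)],.090))
print("blank top",P([(236,230),(592,230)],.035),"cheek",P([(222,118),(640,118)],.058),P([(230,208),(630,208)],.030))
```

```text
tmpl top [[519.2, 32.5], [565.2, 34.2]] bottom [[518.6, 31.6], [566.1, 33.3]]
blank top [[531.9, 31.7], [579.1, 33.4]] cheek [[530.9, 50.5], [579.3, 52.3]] [[530.9, 33.5], [584.9, 35.4]]
```

{"op": "play_rows", "data": {"commands": [[0, -0.03, -0.7, 0, 0, 0], [0, 0, -0.5, 0, 0, 0], [0, 0, -0.35, 0, 0, 0], [0, 0, -0.2, 0, 0, 0], [0, 0, -0.03, 0, 0, 0], [0, 0, -0.02, 0, 0, 0], [0, 0, 0, 0, 0, 0]]}}

```text
clock: 34.1
eef_pos: [0.5446, -0.0018, 0.052]
ee_rot: [[-0.035, 0.999, 0.001], [0.999, 0.035, 0.0], [0.0, 0.001, -1.0]]
contact_force: [-0.4, 0.8, -3.1]
width: 0.0476
grip_force: 25.0
```

{"op": "play_rows", "data": {"commands": [[0, 0, -0.02, 0, 0, 0], [0, 0, -0.012, 0, 0, 0], [0, 0, 0, 0, 0, 0]]}}

```text
clock: 34.48
eef_pos: [0.5444, -0.0017, 0.0511]
ee_rot: [[-0.035, 0.999, 0.0], [0.999, 0.035, 0.0], [0.0, 0.0, -1.0]]
contact_force: [-2.0, 1.8, 4.6]
width: 0.0475
grip_force: 25.0
```

{"op": "play_rows", "data": {"commands": [[0, 0, 0, 0, 0, 0], [0, 0, 0, 0, 0, 0], [0, 0, 0.4, 0, 0, 0], [0, 0, 1, 0, 0, 0], [0, 0, 1, 0, 0, 0], [-0.134, -0.003, 0.3, 0, 0, 1], [-0.134, -0.003, 0, 0, 0, 1], [-0.134, -0.003, 0, 0, 0, 1], [-0.134, -0.003, 0, 0, 0, 1], [-0.134, -0.003, 0, 0, 0, 1], [-0.134, -0.003, 0, 0, 0, 1], [-0.134, -0.003, 0, 0, 0, 1]], "gripper": 0.3}}

```text
clock: 35.98
eef_pos: [0.5162, -0.0027, 0.1325]
ee_rot: [[-0.604, 0.797, 0.001], [0.797, 0.604, -0.0], [-0.001, 0.001, -1.0]]
contact_force: [-0.6, 0.6, 0.4]
width: 0.06
grip_force: 0.0
```

{"op": "play_rows", "data": {"commands": [[-0.134, -0.003, 0, 0, 0, 1], [-0.134, -0.003, 0, 0, 0, 1], [-0.134, -0.003, 0, 0, 0, 1], [-0.134, -0.003, 0, 0, 0, 1], [-0.134, -0.003, 0, 0, 0, 1], [-0.134, -0.003, 0, 0, 0, 1], [0, 0, 0, 0, 0, 1], [0, 0, 0, 0, 0, 1], [0, 0, 0, 0, 0, 1], [0, 0, 0, 0, 0, 1], [0, 0, 0, 0, 0, 1], [0, 0, 0, 0, 0, 0]], "gripper": -0.35}}

```text
clock: 37.48
eef_pos: [0.4923, -0.0033, 0.1323]
ee_rot: [[-0.999, -0.034, 0.001], [-0.034, 0.999, -0.0], [-0.001, -0.0, -1.0]]
contact_force: [0.4, -0.1, 0.3]
width: 0.03
grip_force: 0.0
```

{"op": "play_rows", "data": {"commands": [[0, 0, -1, 0, 0, 0], [0, 0, -1, 0, 0, 0], [0, 0, -0.8, 0, 0, 0], [0, 0, -0.515, 0, 0, 0], [0.25, 0.01, 0, 0, 0, 0], [0.25, 0.01, 0, 0, 0, 0], [0.1, 0.003, 0, 0, 0, 0], [0.1, 0.003, 0, 0, 0, 0], [0.1, 0.003, 0, 0, 0, 0], [0.1, 0.003, 0, 0, 0, 0], [0.1, 0.003, 0, 0, 0, 0], [0, 0, 0, 0, 0, 0]]}}

```text
clock: 38.98
eef_pos: [0.5228, -0.0019, 0.0323]
ee_rot: [[-0.999, -0.035, 0.001], [-0.035, 0.999, 0.0], [-0.001, 0.0, -1.0]]
contact_force: [-1.1, 0.0, -1.0]
width: 0.0297
grip_force: 0.1
```

Run:
```python
from h import *
cam("wrist","w10"); o=get_obs();print(o["clock"],o["eef_pos"],o["contact_force"])
d=ld("w10");edges(d)
g=d["im"].astype(int)
for r in range(310,345): print(r,g[r,305:328].mean(0).astype(int).tolist(),end=' ')
```

```text
39.025 [ 0.52273881 -0.00189745  0.03228938] [-0.05475255 -0.05962524 -0.08047506]
314.75 27 [np.float64(533.7), np.float64(533.1), np.float64(527.2), np.float64(521.3), np.float64(515.4)]
325.65 34 [np.float64(540.6), np.float64(540.0), np.float64(533.6), np.float64(527.3), np.float64(521.0)]
333.43 96 [np.float64(545.6), np.float64(545.0), np.float64(538.3), np.float64(531.7), np.float64(525.1)]
336.58 23 [np.float64(547.7), np.float64(547.0), np.float64(540.3), np.float64(533.5), np.float64(526.8)]
310 [99, 100, 92] 311 [99, 100, 92] 312 [100, 100, 91] 313 [100, 100, 92] 314 [101, 97, 88] 315 [113, 95, 75] 316 [127, 100, 72] 317 [124, 102, 75] 318 [117, 100, 74] 319 [116, 99, 74] 320 [116, 99, 74] 321 [116, 98, 74] 322 [115, 98, 73] 323 [115, 98, 73] 324 [115, 98, 73] 325 [117, 101, 77] 326 [121, 110, 99] 327 [122, 115, 109] 328 [122, 115, 110] 329 [122, 115, 110] 330 [122, 115, 109] 331 [122, 115, 110] 332 [123, 116, 110] 333 [105, 99, 94] 334 [70, 68, 65] 335 [57, 56, 54] 336 [62, 62, 60] 337 [71, 70, 67] 338 [79, 78, 74] 339 [79, 77, 74] 340 [75, 73, 70] 341 [83, 81, 77] 342 [90, 87, 83] 343 [85, 82, 79] 344 [83, 81, 78]
```

{"op": "play_rows", "data": {"commands": [[0.02, 0, 0, 0, 0, 0], [0, 0, 0, 0, 0, 0], [-0.2, 0, 0, 0, 0, 0], [-0.8, 0, 0, 0, 0, 0], [-1, 0, 0.5, 0, 0, 0], [-1, 0, 1, 0, 0, 0], [0, 0, 1, 0, 0, 0], [0, 0, 1, 0, 0, 0], [0, 0, 1, 0, 0, 0], [0.5, 0, 0.5, 0, 0, 0], [0, 0, 0, 0, 0, 0]]}}

```text
clock: 40.4
eef_pos: [0.4489, -0.0018, 0.1832]
ee_rot: [[-0.999, -0.035, 0.003], [-0.035, 0.999, 0.001], [-0.003, 0.0, -1.0]]
contact_force: [-1.3, -0.5, 0.5]
width: 0.03
grip_force: 0.0
```

Run:
```python
from h import *
cam("wrist","w11"); o=get_obs();print(o["clock"],o["eef_pos"])
d=ld("w11");g=d["im"].astype(int)
for x in(.534,):
  print(proj(d,[[x,-.0018,z] for z in(.015,.025,.035,.045)]).round(1).tolist())
print(proj(d,[[.582,.0001,.045],[.534,.031,.045],[.536,-.035,.045]]).round(1).tolist())
p=proj(d,[[.534,-.0018,.03]])[0].astype(int)
for dx in(-22,0,22):
  print("col",dx);X=p[0]+dx
  for r in range(p[1]-22,p[1]+30): print(r,g[r,X-3:X+4].mean(0).astype(int).tolist(),end=' ')
```

```text
40.45 [ 0.44751453 -0.0019204   0.18213581]
[[314.5, 302.5], [314.4, 307.2], [314.3, 312.3], [314.2, 317.6]]
[[314.6, 359.4], [348.1, 318.6], [279.8, 318.4]]
col -22
287 [135, 135, 123] 288 [136, 135, 122] 289 [135, 134, 122] 290 [135, 134, 123] 291 [135, 135, 122] 292 [135, 135, 123] 293 [133, 132, 120] 294 [130, 130, 118] 295 [130, 129, 118] 296 [129, 129, 117] 297 [103, 102, 93] 298 [70, 69, 64] 299 [65, 64, 59] 300 [64, 64, 59] 301 [68, 64, 56] 302 [83, 68, 53] 303 [84, 68, 50] 304 [77, 65, 49] 305 [73, 63, 47] 306 [74, 64, 50] 307 [76, 69, 62] 308 [77, 73, 69] 309 [78, 73, 69] 310 [78, 73, 70] 311 [74, 70, 66] 312 [54, 52, 49] 313 [33, 32, 32] 314 [33, 32, 32] 315 [34, 32, 32] 316 [45, 43, 43] 317 [67, 63, 63] 318 [78, 72, 72] 319 [79, 74, 74] 320 [81, 76, 75] 321 [85, 79, 76] 322 [131, 107, 76] 323 [184, 143, 85] 324 [178, 138, 80] 325 [123, 97, 61] 326 [67, 58, 46] 327 [53, 49, 43] 328 [56, 51, 44] 329 [73, 62, 49] 330 [132, 104, 65] 331 [186, 144, 84] 332 [174, 137, 86] 333 [110, 92, 70] 334 [50, 48, 46] 335 [39, 39, 37] 336 [42, 41, 40] 337 [46, 45, 43] 338 [49, 47, 45] col 
[... 1190 characters left out ...]
 [96, 96, 88] 300 [96, 95, 87] 301 [96, 89, 77] 302 [95, 80, 62] 303 [89, 75, 55] 304 [88, 75, 56] 305 [90, 76, 57] 306 [109, 93, 70] 307 [106, 94, 80] 308 [93, 87, 83] 309 [94, 89, 85] 310 [98, 92, 88] 311 [102, 96, 92] 312 [76, 71, 68] 313 [39, 37, 37] 314 [38, 36, 36] 315 [38, 36, 36] 316 [55, 52, 51] 317 [87, 81, 80] 318 [100, 94, 92] 319 [101, 95, 93] 320 [102, 96, 93] 321 [103, 97, 95] 322 [104, 96, 90] 323 [151, 126, 90] 324 [180, 147, 90] 325 [158, 128, 78] 326 [118, 98, 67] 327 [118, 98, 67] 328 [157, 127, 80] 329 [180, 147, 94] 330 [146, 124, 96] 331 [107, 98, 94] 332 [101, 95, 93] 333 [84, 80, 78] 334 [53, 51, 50] 335 [40, 39, 38] 336 [43, 42, 41] 337 [48, 47, 45] 338 [53, 52, 49]
```

Run:
```python
from h import *
d=ld("w11");g=d["im"].astype(int)
for z,rs,n in((.02,(304,306),"board"),(.03,(308,311),"blank"),(.04,(313,316),"tmpl")):
    print(n,"pred",proj(d,[[.5343-.00115,.0321,z],[.5343+.00115,-.0339,z]])[:,0].round(1))
    for lo in(268,336):
        print(lo,[int(v) for v in g[rs[0]:rs[1],lo:lo+22].sum(2).mean(0)])
t=cam("top","t11");o=get_obs();print(o["clock"])
```

```text
board pred [347.1 283.5]
268 [244, 244, 246, 245, 245, 245, 245, 245, 245, 246, 246, 226, 127, 72, 71, 65, 69, 65, 65, 58, 62, 59]
336 [222, 221, 221, 222, 223, 223, 223, 223, 224, 233, 117, 63, 60, 63, 62, 66, 70, 70, 69, 99, 212, 242]
blank pred [348.  282.5]
268 [246, 246, 245, 246, 246, 245, 245, 246, 245, 245, 222, 135, 78, 67, 70, 68, 66, 65, 61, 64, 59, 61]
336 [270, 269, 270, 270, 271, 271, 272, 271, 272, 264, 129, 62, 61, 61, 61, 65, 67, 70, 69, 66, 101, 212]
tmpl pred [348.9 281.5]
268 [245, 246, 245, 245, 246, 244, 246, 245, 245, 219, 121, 70, 66, 67, 68, 66, 64, 63, 61, 62, 60, 60]
336 [110, 112, 112, 113, 111, 112, 113, 112, 113, 100, 68, 62, 61, 59, 60, 61, 68, 66, 65, 71, 67, 88]
40.5
```

The finger pads hide the stack's ends, so I'll open wide to clear the view.

{"op": "play_rows", "data": {"commands": [[0, 0, 0, 0, 0, 0], [0, 0, 0, 0, 0, 0], [0, 0, 0, 0, 0, 0], [0, 0, 0, 0, 0, 0]], "gripper": 1}}

```text
clock: 41.0
eef_pos: [0.4476, -0.002, 0.1821]
ee_rot: [[-0.999, -0.035, -0.0], [-0.035, 0.999, -0.0], [0.0, -0.0, -1.0]]
contact_force: [0.4, -0.5, -0.4]
width: 0.0654
grip_force: 0.0
```

Run:
```python
from h import *
cam("wrist","w12");d=ld("w12");g=d["im"].astype(int)
for z,rs,n in((.02,(304,306),"board"),(.03,(308,311),"blank"),(.04,(313,316),"tmpl")):
    print(n,"pred",proj(d,[[.5343-.00115,.0321,z],[.5343+.00115,-.0339,z]])[:,0].round(1))
    for lo in(272,338):
        print(lo,[int(v) for v in g[rs[0]:rs[1],lo:lo+20].sum(2).mean(0)])
print(get_obs()["clock"])
```

```text
board pred [347.4 283.6]
272 [158, 227, 237, 359, 409, 417, 419, 419, 417, 259, 206, 218, 227, 219, 203, 202, 216, 232, 239, 232]
338 [242, 238, 235, 220, 214, 223, 224, 233, 420, 491, 498, 500, 328, 278, 277, 277, 233, 182, 174, 172]
blank pred [348.2 282.6]
272 [129, 126, 124, 175, 387, 411, 411, 409, 409, 255, 206, 220, 224, 224, 223, 222, 223, 223, 223, 223]
338 [261, 263, 264, 264, 265, 265, 267, 264, 313, 437, 480, 485, 283, 210, 213, 213, 138, 120, 130, 134]
tmpl pred [349.1 281.6]
272 [125, 124, 124, 123, 388, 416, 415, 417, 417, 245, 204, 220, 224, 224, 223, 222, 222, 223, 223, 222]
338 [259, 259, 260, 258, 260, 259, 259, 259, 260, 283, 352, 245, 211, 213, 212, 191, 131, 112, 120, 130]
41.05
```

Run:
```python
from h import *
d=ld("w12");g=d["im"].astype(int).sum(2)
print([(r,int(g[r,308:322].mean())) for r in range(296,324)])
for r in range(303,321,1): print(r,g[r,276:290].tolist(),g[r,340:354].tolist())
```

```text
[(296, 458), (297, 464), (298, 467), (299, 394), (300, 297), (301, 273), (302, 273), (303, 274), (304, 264), (305, 252), (306, 234), (307, 222), (308, 221), (309, 241), (310, 262), (311, 262), (312, 269), (313, 291), (314, 286), (315, 201), (316, 112), (317, 111), (318, 112), (319, 200), (320, 271), (321, 289), (322, 290), (323, 291)]
303 [416, 419, 421, 422, 420, 261, 207, 207, 205, 205, 205, 206, 206, 207] [280, 278, 277, 278, 277, 277, 474, 499, 502, 481, 307, 254, 255, 256]
304 [416, 418, 421, 421, 417, 259, 208, 213, 216, 209, 196, 196, 207, 220] [249, 233, 225, 235, 235, 237, 431, 493, 498, 502, 329, 280, 277, 278]
305 [402, 416, 418, 417, 417, 259, 205, 223, 239, 229, 210, 209, 225, 245] [221, 208, 203, 211, 213, 229, 410, 489, 498, 498, 328, 277, 277, 277]
306 [389, 413, 414, 415, 415, 258, 205, 218, 228, 223, 217, 216, 224, 232] [212, 213, 214, 213, 220, 232, 423, 490, 498, 498, 326, 246, 242, 245]
307 [386, 412, 410, 413, 413, 256, 205, 209, 211, 211, 209, 209, 208, 212] [215, 216, 217, 215, 222, 220, 384, 483, 495, 498, 303, 216, 212, 213]
308 [387, 411, 411, 410, 409, 256
[... 1164 characters left out ...]
 220, 110, 104, 107, 104, 104, 107, 106, 104] [112, 110, 113, 111, 113, 111, 112, 112, 310, 236, 210, 210, 212, 191]
317 [321, 406, 418, 419, 420, 215, 110, 107, 107, 103, 107, 106, 104, 109] [107, 109, 108, 110, 112, 115, 115, 111, 284, 229, 210, 210, 210, 191]
318 [319, 406, 415, 420, 383, 190, 105, 106, 105, 108, 107, 106, 106, 105] [107, 110, 114, 110, 113, 115, 112, 116, 250, 220, 211, 210, 209, 194]
319 [319, 403, 413, 417, 322, 204, 175, 178, 177, 176, 177, 178, 177, 175] [166, 195, 169, 195, 162, 192, 200, 202, 246, 346, 358, 245, 210, 178]
320 [281, 398, 413, 414, 302, 241, 236, 237, 239, 238, 234, 235, 237, 236] [260, 269, 260, 269, 257, 270, 274, 274, 264, 405, 427, 263, 210, 171]
```

The stack's ends line up to about 1 mm and its front edges to about 0.5 mm. The robot is clear of everything, so I'll hand in.

```bash
python3 -c "
from h import *
print(finish_job())"
```

```text
the job is handed in; nothing more can be done
None
```

The job is handed in after about 41 s: the guard stands open by itself, and the blank and the face-up template lie on the board, edges flush to about 1 mm by my camera measurements; no verdict came back.

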